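Test the sold lamp on its charging pad and call the customer

ROBOT

A 6-joint arm with a two-finger parallel gripper is mounted at the origin on a cart in front of the work surface, level with it; the furniture and walls round the work are solid. World frame = base frame: x ahead of the robot, y to its left, z up, the work surface at z = 0. Lengths are in mm, angles in rad, forces in N, time in s.
With the tool pointing down it reaches from about 250 to 725 mm from the base axis. Payload 9.7 kg.
Tool frame: the origin (TCP) lies on the centre line of the jaws, within the pads' length; the fingertips stand tips_ahead ahead of it and the grasp point (between the pads) lies 2 mm behind it (tips_ahead is the distance from the TCP to the fingertips, in mm); z points along the fingers, y is the line along which they close (so a half turn about z gives the same grasp; the last joint's range is limited). The gripper opens to 85 mm and grips with 20 to 120 N. Pads are 22 mm wide; open, the fingers measure 114 mm over their backs; the gripper's body (76 mm by 85 mm) begins 54 mm behind the grasp point. The pads swing forward as they close: fully open they stand 13 mm farther back than shut.
Start: joints at [-1.256, 0.087, 0.176, 1.66, 0, 1.571], TCP at [170.292, -522.97, 248.284] pointing down, gripper open.
Joint ranges: [-3.13, 3.13], [-0.85, 1.81], [-1.15, 1.24], [-2.2, 2.28], [-1.44, 1.52], [-3.14, 3.14]. Speed limits (rad/s): [2.22, 2.22, 2.57, 3.14, 3.14, 3.14].

INTERFACE

Orientations are given as a unit quaternion [w, x, y, z].
In Python, from bench import get_state, capture, close_job, tips_ahead gives the robot as it stands.
- The arm moves only by the shell command python3 -m crank 'ROWS' [OPENING] [FORCE]. ROWS is JSON, a list of rows, each an object with "slide": the shift along the tool's x, y, z in m, a list of three; "dr": the turn, a rotation vector about the tool's x, y, z in degrees, a list of three. In form: [{"slide": [x, y, z], "dr": [rx, ry, rz]}, ...]. A call has 1 to 5 rows; each row is the pose to reach, as a shift and turn from the pose commanded when the call began, along the tool's axes at that moment; what a row does not reach only later rows make up. A row lasts 1/10 s, in which the tool goes at most 50 mm and 8.59 degrees, less where a joint would pass 70% of its speed; a pose out of reach is approached as far as the arm can. A call with a gripper value outside its range is refused whole. OPENING is the opening, from 0 (shut) to 1 (fully open), set as the call begins (- or left out, the last holds). The fingers move at their own pace and stop on an object; FORCE is the grip in N (left out, the last holds). Time passes only in rows, so rows that repeat a pose let the fingers close. It gives the time, the measured TCP pose, the force, the opening and the grip force at its end, in the units of the state.
- get_state(): the state, without advancing time (a new reading comes with each control period).
- capture(name): name is "scene" or "top" or "wrist"; returns a dict with "color" (400x640x3 uint8, red, green, blue), "z_map" (400x640 float32, mm along the optical axis (not along the pixel's ray), 0 where there is no reading), "fx", "fy", "cx", "cy" (pixels), "rvec" (rotation vector, rad) and "tvec" (3), from world to camera coordinates, as OpenCV has them; the wrist camera has in their place "T_tool_cam" (4x4, takes a point from camera to tool coordinates, whose origin is the TCP and whose axes are the flange's). Camera axes: x right, y down, z forward; pixel columns grow to the right and rows downward; lengths in mm; the calibration is good to about 2 mm. A picture is of the moment at which its call begins: read the wrist's pose just before it.
- close_job(): hands the job in; it is judged then, once.
The state is a dict: "time": time; "joint_positions": joint angles; "joint_velocities": joint speeds; "tau": joint torques, N m; "tool_pos": TCP position; "ee_rot": TCP orientation; "contact_force": force on the tool from outside, world axes, zero at the start; "ft_torque": the same for the moment, N m; "gripper_width": finger opening in mm; "gripper_force": force on a finger pad.
Only numpy, scipy, OpenCV 4.12 (cv2) and the standard library are available. Lean on these libraries where they do the work, as an engineer would, in place of code of your own. Each camera call takes 0.05 s, during which the arm holds its last target. There are 200 camera calls.

TASK

The green lamp has been sold and must be shown to work; it has power only on the black charging pad. Set it down wholly on the pad, lengthwise, with its knob still in, and let go of it; then pull its knob up until it clicks out, without lifting or tipping the lamp, and push it fully home again. When that is done, ring the counter bell for the customer, and leave the things round about standing where they are.

Things in the scene. Friction and masses are not known exactly. Their poses are not given: they have to be found in the camera images.
- lamp_center (a point): Centre (half-way up) of the loose green lamp: a box 130 mm long (its x axis), 56 mm wide (y) and 44 mm high with white light strips along both long sides, standing on its underside, which is 39 mm below this point; z is up. With handle and knob it is 78 mm high; the box's top is 5 mm above this point. About 0.6 to 0.95 kg; the centre of mass lies within 10 mm of the box's centre, a little towards the handle. It may start at any yaw.
- lamp_handle (a point): Middle of the lamp's black carrying bar, on the lamp's top at x = -25 mm, y = 0 of the lamp, 28 mm above the box's top: a bar 50 mm long (lamp's x), 14 mm wide (y), 12 mm high, on two posts. Same axes as the lamp. To carry, pinch it across its 14 mm from above.
- knob_center (a point): Centre of the lamp's black push-pull knob, which stands on the lamp's top at x = +33 mm, y = 0 of the lamp: an upright cylinder 22 mm in diameter and 20 mm high on a thin stem; when home its centre is 23 mm above the box's top. It moves along the lamp's z; an orange stem band shows when it is out.
- lamp_knob (a joint): Travel of the knob in m: 0 fully home (pushed in), 0.014 fully out against its stop. A detent holds it at either end: up to about 3 N is needed to drag it over the middle, after which it snaps to the far end by itself. Carrying the lamp by the knob would pull it out. Starts at 0.
- pad_top (a point): Centre of the top face of the fixed black charging pad with a white cross in its middle: 170 mm long (its y axis), 90 mm wide (x), 8 mm high; z is up. The lamp's long axis goes along the pad's long axis, either way round.
- bell_top (a point): Top of the button of the brass counter bell (72 mm wide, 61 mm high, fixed to the counter); this point is on the bell's axis, at the button's top while it is up. The button is 14 mm in diameter and is pressed straight down.
- bell_plunger (a joint): Travel of the bell's button in m: 0 up, 0.005 fully down at its stop, where the bell rings; its spring needs about 8 N to hold it there and brings it back up.
- balm_tin: Bystander: round sage-green tin, 62 mm wide, 24 mm high; origin at the centre of its underside. Not to be moved.
- roller: Bystander: small amber bottle with a black cap, 27 mm wide, 78 mm high; origin at the centre of its underside. Not to be moved.
- carton: Bystander: small upright carton, 50 x 71 mm, 95 mm high; origin at the centre of its underside. Not to be moved.
Things that resemble listed ones, but are neither listed nor needed, are in the scene too. Leave any pink look-alike of the part that bears bell_top alone.

How it is judged:
By the outcome, as a careful person would: the job done as asked, in the order asked, and still so for the second after the job is handed in, with the robot touching nothing.
It also fails if it takes over 64 s, if anything falls off the work surface, if the arm or the gripper's body presses on something with over 40 N, if the wrist force passes 120 N, or if a joint passes its speed limit or range.

## Working session

There is one attempt and no reset: what is moved stays moved. The work goes in short steps, Python scripts to look and compute and a shell command to move; the robot and the scene stay as the last step left them, time stands still between calls to the robot, and variables do not carry over. Pictures are saved under pics/ and viewed, at most 10 in all, crops included, and the job is handed in when it is done.

```bash
ls; mkdir -p pics; cat > h.py <<'E'
import numpy as np, cv2
from scipy.spatial.transform import Rotation as R
from bench import get_state, capture, close_job, tips_ahead
def cam(name):
    s=get_state(); c=capture(name)
    if name=='wrist':
        T=np.eye(4); q=s['ee_rot']; T[:3,:3]=R.from_quat([q[1],q[2],q[3],q[0]]).as_matrix(); T[:3,3]=s['tool_pos']
        M=T@np.array(c['T_tool_cam'])
    else:
        W=np.eye(4); W[:3,:3]=cv2.Rodrigues(np.array(c['rvec'],float))[0]; W[:3,3]=np.ravel(c['tvec']); M=np.linalg.inv(W)
    c['M']=M; return c
def cloud(c):
    v,u=np.mgrid[:400,:640]; z=c['z_map']
    P=np.stack([(u-c['cx'])/c['fx']*z,(v-c['cy'])/c['fy']*z,z],-1)
    P=P@c['M'][:3,:3].T+c['M'][:3,3]; P[z==0]=np.nan; return P
def ray(c,u,v,h):
    d=c['M'][:3,:3]@[(u-c['cx'])/c['fx'],(v-c['cy'])/c['fy'],1]; o=c['M'][:3,3]
    return o+d*(h-o[2])/d[2]
def save(c,n): cv2.imwrite('pics/'+n,c['color'][...,::-1])
def tool(p):
    "target world point -> shift in tool axes (m)"
    s=get_state(); q=s['ee_rot']; return R.from_quat([q[1],q[2],q[3],q[0]]).inv().apply(np.array(p)-s['tool_pos'])/1000
E
python3 - <<'E'
from h import *
import pickle
s=get_state(); print(s['tool_pos'],s['ee_rot'],s['contact_force'],s['gripper_width'],tips_ahead if not callable(tips_ahead) else tips_ahead())
for n in ('scene','top'):
    c=cam(n); save(c,n+'0.png'); pickle.dump(c,open(n+'.pkl','wb')); print(n,c['M'].round(2).tolist(),c['fx'])
E
```

```text
pics
[ 170.21799745 -522.78691989  247.58209565] [-6.57611716e-04  9.87637332e-01  1.56754755e-01 -1.23215744e-04] [-0.83446813  0.61845024 -0.26797199] 85.62193606363299 17.0
scene [[-0.53, -0.37, 0.76, -478.37], [-0.84, 0.21, -0.49, 617.22], [0.02, -0.91, -0.42, 641.2], [0.0, 0.0, 0.0, 1.0]] 431.95127471991196
top [[0.02, -1.0, 0.05, 409.41], [-1.0, -0.02, 0.01, -34.52], [-0.01, -0.05, -1.0, 1401.86], [0.0, 0.0, 0.0, 1.0]] 440.3621287750468
```

View pics/scene0.png

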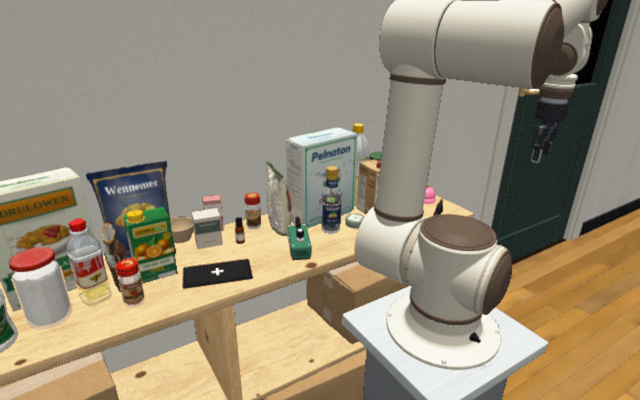

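View pics/top0.png

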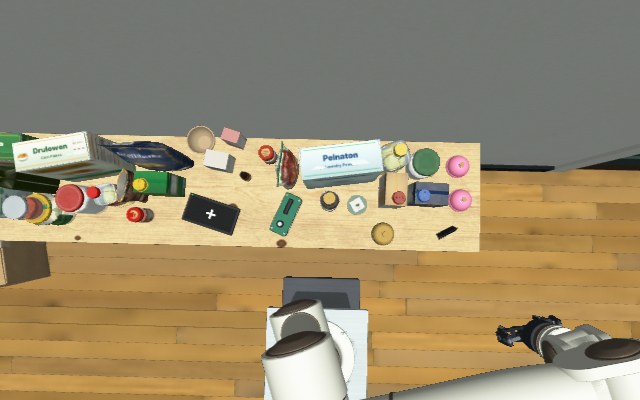

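The scene view shows the lamp at about (299,241) and the pad at (217,272). In the top view the lamp is at (286,214), the pad at (211,214), a brass round thing at (383,233), and pink look-alikes at (457,167) and (460,201). I'll take one enlarged crop with measurements.

```bash
python3 - <<'E'
from h import *
import pickle
c=pickle.load(open('top.pkl','rb')); P=cloud(c)
cv2.imwrite('pics/crop1.png',cv2.resize(c['color'][140:260,170:490,::-1],None,fx=2.5,fy=2.5,interpolation=cv2.INTER_CUBIC))
hsv=cv2.cvtColor(c['color'],cv2.COLOR_RGB2HSV)
def blob(m,seed,h):
    n,l=cv2.connectedComponents(m.astype('uint8')); k=l[seed[1],seed[0]]
    if k==0: print('seed miss',hsv[seed[1],seed[0]]);return
    ct=max(cv2.findContours((l==k).astype('uint8'),cv2.RETR_EXTERNAL,cv2.CHAIN_APPROX_NONE)[0],key=cv2.contourArea)[:,0]
    w=np.array([ray(c,u,v,h)[:2] for u,v in ct]); r=cv2.minAreaRect(w.astype('float32'))
    print(seed,[np.round(x,1) for x in r], 'zmed',np.nanpercentile(P[l==k][:,2],[5,50,95]).round(1), [np.round(b) .tolist() for b in cv2.boxPoints(r)])
H,S,V=hsv[...,0],hsv[...,1],hsv[...,2]
blob((V<90),(200,214),8)
blob((H>65)&(H<90)&(S>110),(280,225),44)
for p in [(383,233),(457,167),(460,201),(357,205),(330,201),(245,176),(218,160),(232,135),(398,198),(267,154),(138,214),(425,195),(290,165)]:
    print(p,hsv[p[1],p[0]],P[p[1],p[0]].round(0))
E
```

```text
(200, 214) [array([440.4, 341.4]), array([166.5,  89.8]), np.float64(73.0)] zmed [ 2.7  7.7 12.8] [[373.0, 275.0], [459.0, 249.0], [508.0, 408.0], [422.0, 434.0]]
seed miss [ 90  17 185]
(383, 233) [ 21 138 202] [ 392. -198.   60.]
(457, 167) [162  66 251] [ 600. -424.   47.]
(460, 201) [160  48 251] [ 495. -435.   46.]
(357, 205) [ 45  31 116] [ 477. -120.   23.]
(330, 201) [ 22 130 224] [477. -35. 206.]
(245, 176) [30 21 24] [554. 224.  77.]
(218, 160) [ 28  13 233] [599. 304.  93.]
(232, 135) [  4  77 222] [673. 262. 104.]
(398, 198) [  4 125 187] [ 491. -222.  185.]
(267, 154) [ 19 108 198] [618. 155. 106.]
(138, 214) [  4 193 205] [431. 530. 107.]
(425, 195) [111 110 206] [ 501. -297.  183.]
(290, 165) [  2 170 129] [582.  83. 144.]
```

View pics/crop1.png

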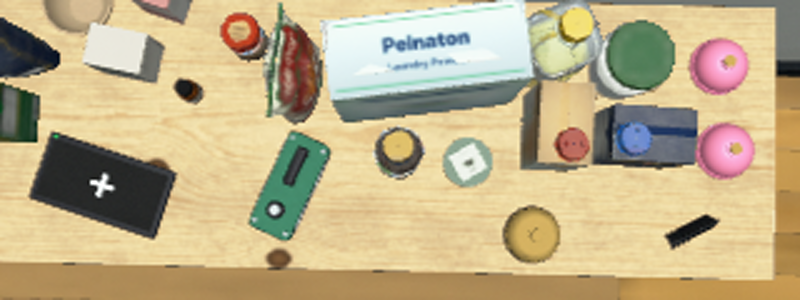

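Candidates in top-view pixels:
- **Lamp:** green box at (286,214), with the handle at (288,206) and the knob at (280,224). It's the only one.
- **Pad:** black with a white cross at (210,214). The dark stick at (446,232) is not it.
- **Bell:** brass, at (383,233), z≈60. The pink ones at (457,167) and (460,201) are look-alikes.
- **Balm tin:** (357,205). **Roller:** (245,176). **Carton:** (218,160).

```bash
python3 - <<'E'
from h import *
import pickle
c=pickle.load(open('top.pkl','rb'))
k=ray(c,280,223.6,77); h=ray(c,288.4,206.4,78); print(k,h,np.linalg.norm(k-h),np.degrees(np.arctan2(*(k-h)[1::-1])))
hsv=cv2.cvtColor(c['color'],cv2.COLOR_RGB2HSV);H,S,V=cv2.split(hsv)
m=((H>60)&(H<95)&(S>90))[180:250,265:310]
ct=max(cv2.findContours(m.astype('uint8'),0,1)[0],key=cv2.contourArea)[:,0]+[265,180]
r=cv2.minAreaRect(np.array([ray(c,u,v,44)[:2] for u,v in ct],'float32'));print(r)
print('cross',ray(c,210.4,214,8),'bell',ray(c,382.5,233.7,61))
s=get_state();q=s['ee_rot'];print(R.from_quat([q[1],q[2],q[3],q[0]]).as_matrix().round(3))
cw=cam('wrist');print(np.array(capture('wrist')['T_tool_cam']).round(2).tolist(),cw['fx'])
print(tool([420,120,250]))
E
```

```text
[412.9180044  114.09819452  77.        ] [465.21253825  90.18592453  78.        ] 57.510998318185436 155.42721257309682
((443.30859375, 101.80288696289062), (54.462158203125, 127.41494750976562), 67.06600189208984)
cross [438.33470849 343.47872567   8.        ] bell [ 389.61965331 -196.25331689   61.        ]
[[ 0.951  0.31  -0.   ]
 [ 0.31  -0.951  0.001]
 [-0.    -0.001 -1.   ]]
[[-0.0, -0.95, -0.32, 83.6], [1.0, -0.0, -0.0, -0.5], [-0.0, -0.32, 0.95, -126.72], [0.0, 0.0, 0.0, 1.0]] 308.7430302326915
[ 0.43652117 -0.53393534 -0.00170661]
```

```bash

python3 -m crank '[{"slide":[0.032,-0.035,-0.015],"dr":[0,0,0]},{"slide":[0.064,-0.070,-0.030],"dr":[0,0,0]},{"slide":[0.096,-0.105,-0.045],"dr":[0,0,0]},{"slide":[0.128,-0.140,-0.060],"dr":[0,0,0]},{"slide":[0.160,-0.175,-0.072],"dr":[0,0,0]}]'
python3 -m crank '[{"slide":[0.032,-0.035,0],"dr":[0,0,0]},{"slide":[0.064,-0.070,0],"dr":[0,0,0]},{"slide":[0.096,-0.105,0],"dr":[0,0,0]},{"slide":[0.128,-0.140,0],"dr":[0,0,0]},{"slide":[0.160,-0.175,0],"dr":[0,0,0]}]'
python3 -m crank '[{"slide":[0.032,-0.035,0],"dr":[0,0,0]},{"slide":[0.064,-0.070,0],"dr":[0,0,0]},{"slide":[0.096,-0.105,0],"dr":[0,0,0]},{"slide":[0.128,-0.140,0],"dr":[0,0,0]},{"slide":[0.139,-0.154,0],"dr":[0,0,0]}]'
for i in 1 2 3; do python3 -m crank '[{"slide":[0,0,0],"dr":[0,0,-8.5]},{"slide":[0,0,0],"dr":[0,0,-17]},{"slide":[0,0,0],"dr":[0,0,-25.5]},{"slide":[0,0,0],"dr":[0,0,-34]},{"slide":[0,0,0],"dr":[0,0,-42.5]}]'; done
python3 -m crank '[{"slide":[0,0,0],"dr":[0,0,-8.5]},{"slide":[0,0,0],"dr":[0,0,-11]},{"slide":[0,0,0],"dr":[0,0,-11]}]'
python3 - <<'E'
from h import *
print(get_state()['joint_positions'])
c=cam('wrist'); save(c,'w1.png'); import pickle; pickle.dump(c,open('w1.pkl','wb'))
E
```

```text
time: 0.7
tool_pos: [268.5, -305.3, 321.1]
ee_rot: [0.0, 0.988, 0.156, 0.0]
contact_force: [2.0, -0.3, 0.5]
gripper_width: 85.6
gripper_force: 0.0
time: 1.2
tool_pos: [366.4, -89.2, 320.4]
ee_rot: [0.0, 0.988, 0.157, 0.0]
contact_force: [1.1, -1.3, -0.0]
gripper_width: 85.6
gripper_force: 0.0
time: 1.7
tool_pos: [451.6, 101.7, 319.3]
ee_rot: [-0.0, 0.987, 0.158, -0.001]
contact_force: [-0.7, -0.9, -0.3]
gripper_width: 85.3
gripper_force: 0.0
time: 2.2
tool_pos: [450.6, 98.4, 320.1]
ee_rot: [-0.0, 0.862, 0.507, -0.0]
contact_force: [-0.5, 0.1, 0.2]
gripper_width: 85.3
gripper_force: 0.0
time: 2.7
tool_pos: [450.7, 98.4, 320.2]
ee_rot: [-0.0, 0.62, 0.785, -0.0]
contact_force: [0.2, -0.1, 0.1]
gripper_width: 85.5
gripper_force: 0.0
time: 3.2
tool_pos: [450.6, 98.4, 320.2]
ee_rot: [-0.0, 0.293, 0.956, -0.0]
contact_force: [-0.2, -0.6, 0.9]
gripper_width: 85.3
gripper_force: 0.0
time: 3.5
tool_pos: [450.6, 98.4, 320.2]
ee_rot: [-0.0, 0.203, 0.979, -0.0]
contact_force: [-0.4, 0.2, -0.6]
gripper_width: 85.4
gripper_force: 0.0
[ 2.14926116e-01 -8.44093953e-02  1.46488928e-01  1.80191277e+00
  8.49360454e-06  6.23976460e-01]
```

View pics/w1.png

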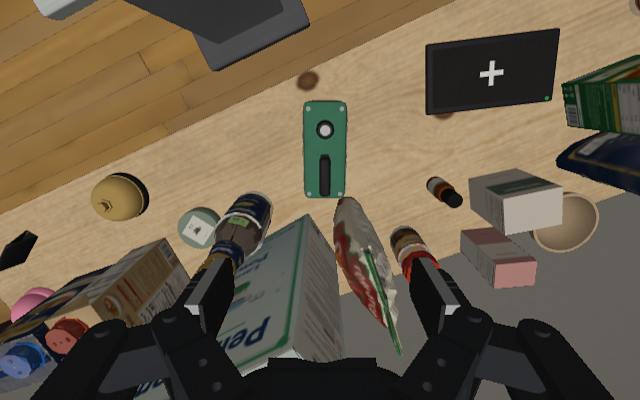

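The wrist view shows the knob at (325,130), the handle at (324,175), the pad around (492,73), the brass bell at (120,197), and clear space around the handle.

```bash
python3 - <<'E'
from h import *
import pickle
c=pickle.load(open('w1.pkl','rb'));P=cloud(c)
hsv=cv2.cvtColor(c['color'],cv2.COLOR_RGB2HSV);H,S,V=cv2.split(hsv)
def rect(m,x0,y0,x1,y1,h):
    ct=max(cv2.findContours(m[y0:y1,x0:x1].astype('uint8'),0,1)[0],key=cv2.contourArea)[:,0]+[x0,y0]
    r=cv2.minAreaRect(np.array([ray(c,u,v,h)[:2] for u,v in ct],'float32'));return r
print('box',rect((H>60)&(H<95)&(S>80),290,90,360,205,44))
print('handle',rect(V<60,312,145,338,200,78))
print('knobtop',rect((V>150)&(S<60),310,115,340,142,77))
print('pad',rect(V<100,415,20,570,125,8))
print(ray(c,491,73,8),P[175,324],P[130,325],P[73,470])
print('bell',rect((H>12)&(H<25)&(S>120)&(V>90),85,165,155,228,30),P[205,106],ray(c,106,205,61))
for y in range(206,250,8): print(P[y,345].round(),P[y,250].round())
E
```

```text
box ((444.39581298828125, 106.17106628417969), (54.17471694946289, 126.47164916992188), 66.40594482421875)
handle ((466.5641174316406, 96.40715026855469), (13.714835166931152, 52.188873291015625), 66.38719940185547)
knobtop ((415.45989990234375, 118.33744812011719), (10.62613582611084, 9.273492813110352), 66.54463195800781)
pad ((445.04937744140625, 344.177001953125), (170.29473876953125, 95.77508544921875), 73.07196807861328)
[442.43457133 346.8723282    8.        ] [465.09475034  96.28550208  78.34653019] [415.54190519 118.92134483  78.21036731] [431.31678715 321.16821336   8.57942219]
bell ((392.40570068359375, -194.22344970703125), (65.1676254272461, 76.18937683105469), 11.433638572692871) [ 391.99942452 -196.00937612   51.36435995] [ 391.59402252 -188.01814277   61.        ]
[nan nan nan] [466.  -8.  75.]
[526. 100.  72.] [470.  -4.  97.]
[527.  98.  94.] [475.  -4. 111.]
[527.  96. 115.] [482.  -5. 119.]
[531.  94. 128.] [487.  -5. 130.]
[534.  92. 140.] [495.  -8. 133.]
```

```bash

python3 -m crank '[{"slide":[-0.0055,0.0044,0.04],"dr":[0,0,0]},{"slide":[-0.0055,0.0044,0.085],"dr":[0,0,0]},{"slide":[-0.0055,0.0044,0.13],"dr":[0,0,0]},{"slide":[-0.0055,0.0044,0.165],"dr":[0,0,0]},{"slide":[-0.0055,0.0044,0.19],"dr":[0,0,0]}]' 0.6 40
python3 -m crank '[{"slide":[0,0,0.015],"dr":[0,0,0]},{"slide":[0,0,0.03],"dr":[0,0,0]},{"slide":[0,0,0.045],"dr":[0,0,0]},{"slide":[0,0,0.058],"dr":[0,0,0]},{"slide":[0,0,0.058],"dr":[0,0,0]}]'
python3 - <<'E'
from h import *
c=cam('wrist'); save(c,'w2.png')
E
```

```text
time: 4.05
tool_pos: [456.4, 100.0, 127.5]
ee_rot: [-0.001, 0.204, 0.979, -0.001]
contact_force: [1.0, -0.9, 0.5]
gripper_width: 51.2
gripper_force: 0.0
time: 4.55
tool_pos: [456.8, 100.1, 70.7]
ee_rot: [-0.001, 0.203, 0.979, -0.0]
contact_force: [0.6, -0.3, 0.0]
gripper_width: 51.1
gripper_force: 0.0
```

View pics/w2.png

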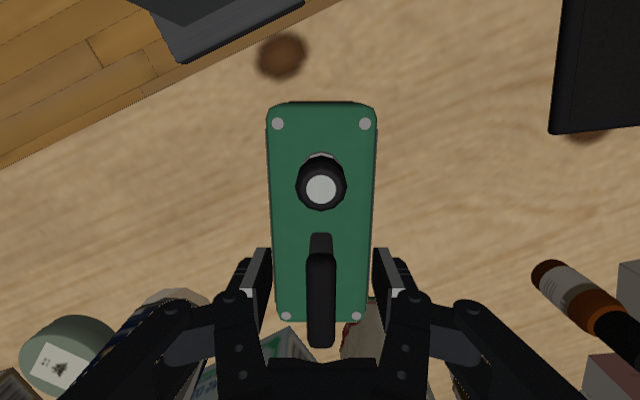

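The handle at (321,290) sits centred between the fingers, so I'll close and lift.

```bash

python3 -m crank '[{"slide":[0,0,0],"dr":[0,0,0]},{"slide":[0,0,0],"dr":[0,0,0]},{"slide":[0,0,0],"dr":[0,0,0]},{"slide":[0,0,0],"dr":[0,0,0]},{"slide":[0,0,0],"dr":[0,0,0]}]' 0 60
python3 -m crank '[{"slide":[0,0,0],"dr":[0,0,0]},{"slide":[0,0,0],"dr":[0,0,0]},{"slide":[0,0,-0.005],"dr":[0,0,0]},{"slide":[0,0,-0.01],"dr":[0,0,0]},{"slide":[0,0,-0.02],"dr":[0,0,0]}]'
python3 -m crank '[{"slide":[0,0,-0.015],"dr":[0,0,0]},{"slide":[0,0,-0.03],"dr":[0,0,0]},{"slide":[0,0,-0.045],"dr":[0,0,0]},{"slide":[0,0,-0.06],"dr":[0,0,0]},{"slide":[0,0,-0.06],"dr":[0,0,0]}]'
```

```text
time: 5.1
tool_pos: [457.8, 100.0, 73.1]
ee_rot: [0.001, 0.203, 0.979, -0.0]
contact_force: [-0.9, -3.4, 5.8]
gripper_width: 12.8
gripper_force: 59.1
time: 5.6
tool_pos: [456.7, 100.2, 91.7]
ee_rot: [-0.001, 0.203, 0.979, -0.0]
contact_force: [0.3, -0.0, -7.9]
gripper_width: 12.7
gripper_force: 58.7
time: 6.1
tool_pos: [458.6, 100.5, 155.2]
ee_rot: [0.002, 0.203, 0.979, 0.001]
contact_force: [-0.2, 0.2, -7.1]
gripper_width: 12.7
gripper_force: 58.8
```

```bash

python3 -m crank '[{"slide":[0.006,0.012,0],"dr":[0,0,0]},{"slide":[0.018,0.037,0],"dr":[0,0,0]},{"slide":[0.031,0.064,0],"dr":[0,0,0]},{"slide":[0.044,0.091,0],"dr":[0,0,0]},{"slide":[0.057,0.118,0],"dr":[0,0,0]}]'
python3 -m crank '[{"slide":[0.013,0.027,0],"dr":[0,0,0]},{"slide":[0.026,0.054,0],"dr":[0,0,0]},{"slide":[0.039,0.081,0],"dr":[0,0,0]},{"slide":[0.049,0.102,0],"dr":[0,0,0]},{"slide":[0.0555,0.1144,0],"dr":[0,0,0]}]'
for i in 1 2 3; do python3 -m crank '[{"slide":[0,0,0],"dr":[0,0,-6]},{"slide":[0,0,0],"dr":[0,0,-12]},{"slide":[0,0,0],"dr":[0,0,-18]},{"slide":[0,0,0],"dr":[0,0,-24]},{"slide":[0,0,0],"dr":[0,0,-30]}]'; done
python3 -m crank '[{"slide":[0,0,0],"dr":[0,0,-4]},{"slide":[0,0,0],"dr":[0,0,-6.5]},{"slide":[0,0,0],"dr":[0,0,-6.5]}]'
python3 - <<'E'
from h import *
s=get_state();q=s['ee_rot'];print(s['tool_pos'],np.degrees(2*np.arctan2(q[2],q[1])),s['joint_positions'])
c=cam('wrist'); save(c,'w3.png'); import pickle; pickle.dump(c,open('w3.pkl','wb'))
E
```

```text
time: 6.6
tool_pos: [451.6, 232.7, 151.4]
ee_rot: [-0.0, 0.203, 0.979, -0.0]
contact_force: [0.9, -0.6, -7.0]
gripper_width: 12.4
gripper_force: 58.9
time: 7.1
tool_pos: [446.0, 360.1, 151.1]
ee_rot: [-0.001, 0.203, 0.979, -0.0]
contact_force: [0.2, -0.6, -7.7]
gripper_width: 12.4
gripper_force: 59.0
time: 7.6
tool_pos: [446.5, 358.0, 151.6]
ee_rot: [-0.0, -0.059, 0.998, -0.0]
contact_force: [0.2, 0.3, -7.9]
gripper_width: 12.8
gripper_force: 59.1
time: 8.1
tool_pos: [446.5, 358.0, 151.7]
ee_rot: [-0.001, -0.315, 0.949, -0.0]
contact_force: [-0.3, 0.2, -7.4]
gripper_width: 13.0
gripper_force: 59.1
time: 8.6
tool_pos: [446.5, 358.0, 151.7]
ee_rot: [-0.001, -0.55, 0.835, -0.0]
contact_force: [0.2, -0.8, -7.4]
gripper_width: 13.0
gripper_force: 59.1
time: 8.9
tool_pos: [446.6, 358.0, 151.7]
ee_rot: [-0.001, -0.595, 0.804, -0.0]
contact_force: [0.2, 0.3, -8.0]
gripper_width: 12.3
gripper_force: 59.1
[446.56147644 357.96062873 151.70103382] 253.0549857197977 [ 6.75723625e-01  1.26234410e-01  3.22311167e-02  1.47792305e+00
 -2.56133065e-05 -5.99326396e-01]
```

View pics/w3.png

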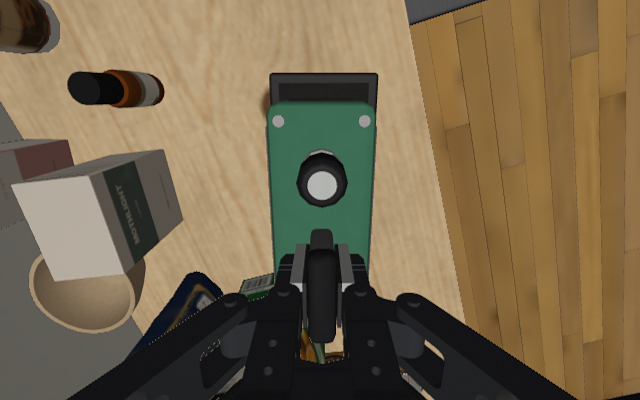

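The pad's near end shows square to the lamp, with corners at (270,73) and (377,73). I'll check its centre.

```bash
python3 - <<'E'
from h import *
import pickle
c=pickle.load(open('w3.pkl','rb'));P=cloud(c)
a,b=ray(c,270,73,8),ray(c,377.5,73,8); print(a,b,np.linalg.norm(a-b)); m=(a+b)/2; yaw=np.degrees(np.arctan2(*(b-a)[1::-1]));print(yaw)
t=np.radians(73.0);print('padcentre',m[:2]+85*np.array([np.cos(t),np.sin(t)]))
v=[ray(c,u,w,151.7-71-0+44) for u,w in((269,104),(376,104))]; print('lamp front',v, 'lamp centre', ((v[0]+v[1])/2)[:2]+65*np.array([np.cos(t),np.sin(t)]))
print(P[78,320])
E
```

```text
[458.93550469 252.98833462   8.        ] [375.20794603 278.52582822   8.        ] 87.53552226798148
163.0379258494533
padcentre [441.92332026 347.04298568]
lamp front [array([448.68024881, 277.26581218, 124.7       ]), array([399.83507085, 292.16540054, 124.7       ])] lamp centre [443.26182064 346.8754155 ]
[421.12440096 268.57758866   9.87669513]
```

```bash

python3 -m crank '[{"slide":[0,0,0.018],"dr":[0,0,0]},{"slide":[0,0,0.036],"dr":[0,0,0]},{"slide":[0,0,0.052],"dr":[0,0,0]},{"slide":[0,0,0.062],"dr":[0,0,0]},{"slide":[0,0,0.067],"dr":[0,0,0]}]'
python3 -m crank '[{"slide":[0,0,0.001],"dr":[0,0,0]},{"slide":[0,0,0.002],"dr":[0,0,0]},{"slide":[0,0,0.003],"dr":[0,0,0]},{"slide":[0,0,0.003],"dr":[0,0,0]}]'
```

```text
time: 9.45
tool_pos: [446.4, 357.9, 84.1]
ee_rot: [-0.001, -0.595, 0.804, -0.0]
contact_force: [-0.5, -0.2, -7.7]
gripper_width: 12.8
gripper_force: 59.0
time: 9.85
tool_pos: [447.0, 358.4, 82.8]
ee_rot: [0.0, -0.595, 0.804, 0.0]
contact_force: [-0.1, 0.3, -7.2]
gripper_width: 12.8
gripper_force: 59.0
```

```bash

for i in 1 2; do python3 -m crank '[{"slide":[0,0,0.0005],"dr":[0,0,0]},{"slide":[0,0,0.001],"dr":[0,0,0]},{"slide":[0,0,0.001],"dr":[0,0,0]}]'; done
```

```text
time: 10.15
tool_pos: [446.8, 358.2, 81.3]
ee_rot: [0.0, -0.595, 0.804, 0.0]
contact_force: [0.9, -0.4, -7.0]
gripper_width: 12.8
gripper_force: 59.1
time: 10.45
tool_pos: [447.2, 358.2, 81.1]
ee_rot: [0.001, -0.595, 0.804, -0.0]
contact_force: [0.5, -3.8, -0.0]
gripper_width: 12.7
gripper_force: 60.2
```

```bash

python3 -m crank '[{"slide":[0,0,0],"dr":[0,0,0]},{"slide":[0,0,0],"dr":[0,0,0]},{"slide":[0,0,0],"dr":[0,0,0]},{"slide":[0,0,0],"dr":[0,0,0]},{"slide":[0,0,0],"dr":[0,0,0]}]' 0.6 40
python3 -m crank '[{"slide":[0,0,-0.01],"dr":[0,0,0]},{"slide":[0,0,-0.03],"dr":[0,0,0]},{"slide":[0.01,0,-0.05],"dr":[0,0,0]},{"slide":[0.025,0,-0.05],"dr":[0,0,0]},{"slide":[0.025,0,-0.05],"dr":[0,0,0]}]'
cat > m.py <<'E'
from h import *
import sys
c=cam('wrist'); save(c,sys.argv[1])
s=get_state();q=s['ee_rot'];print(s['tool_pos'],np.degrees(2*np.arctan2(q[2],q[1])))
hsv=cv2.cvtColor(c['color'],cv2.COLOR_RGB2HSV);H,S,V=cv2.split(hsv)
m=(V>140)&(S<70); n,l,st,ce=cv2.connectedComponentsWithStats(m[:,280:370].astype('uint8'))
for i in range(1,n):
    if st[i,4]>150: print('white',st[i],ce[i]+[280,0],ray(c,*(ce[i]+[280,0]),85),tool(ray(c,*(ce[i]+[280,0]),85)))
m=(H>60)&(H<95)&(S>80)
ct=max(cv2.findContours(m.astype('uint8')[:,250:400],0,1)[0],key=cv2.contourArea)[:,0]+[250,0]
print(cv2.minAreaRect(np.array([ray(c,u,v,52)[:2] for u,v in ct],'float32')))
E
python3 m.py w4.png
```

```text
time: 10.95
tool_pos: [446.8, 358.3, 80.3]
ee_rot: [0.0, -0.595, 0.804, 0.0]
contact_force: [-0.3, -0.4, -0.5]
gripper_width: 51.3
gripper_force: 0.0
time: 11.45
tool_pos: [439.7, 333.7, 131.9]
ee_rot: [0.001, -0.595, 0.804, -0.0]
contact_force: [-0.3, -0.0, 0.4]
gripper_width: 51.1
gripper_force: 0.0
[439.7124331  334.15728467 131.21815287] 252.99619164088233
white [ 31 193  20  19 302] [320.71523179 202.20198675] [434.96315479 314.62519887  85.        ] [ 0.02011534 -0.00113992  0.04619794]
((458.3616943359375, 373.16815185546875), (202.89703369140625, 70.62178802490234), 63.99168014526367)
```

View pics/w4.png

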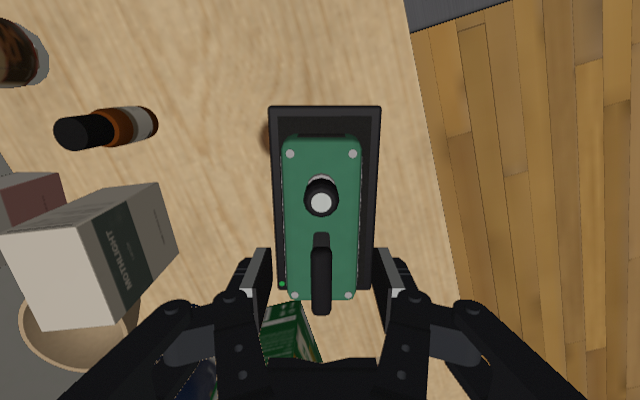

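The lamp stands inside the pad outline, within a couple of mm of its centre. The knob is at (321,198). Next I grip the knob.

```bash

python3 -m crank '[{"slide":[0.02,-0.001,0],"dr":[0,0,0]},{"slide":[0.02,-0.001,0.02],"dr":[0,0,0]},{"slide":[0.02,-0.001,0.04],"dr":[0,0,0]},{"slide":[0.02,-0.001,0.053],"dr":[0,0,0]},{"slide":[0.02,-0.001,0.053],"dr":[0,0,0]}]' 0.6 25
python3 -m crank '[{"slide":[0,0,0],"dr":[0,0,0]},{"slide":[0,0,0],"dr":[0,0,0]},{"slide":[0,0,0],"dr":[0,0,0]},{"slide":[0,0,0],"dr":[0,0,0]},{"slide":[0,0,0],"dr":[0,0,0]}]' 0 25
python3 -m crank '[{"slide":[0,0,0],"dr":[0,0,0]},{"slide":[0,0,0],"dr":[0,0,0]}]'
```

```text
time: 12.0
tool_pos: [433.8, 314.5, 75.2]
ee_rot: [-0.002, -0.595, 0.804, 0.0]
contact_force: [-0.5, 0.6, -0.4]
gripper_width: 51.0
gripper_force: 0.0
time: 12.5
tool_pos: [434.8, 315.4, 78.3]
ee_rot: [0.001, -0.595, 0.804, 0.0]
contact_force: [-3.4, 1.6, 5.7]
gripper_width: 20.6
gripper_force: 24.8
time: 12.7
tool_pos: [434.8, 315.4, 78.3]
ee_rot: [0.001, -0.595, 0.804, 0.0]
contact_force: [-3.4, 1.2, 6.5]
gripper_width: 20.8
gripper_force: 24.8
```

```bash

for i in 1 2 3; do python3 -m crank '[{"slide":[0,0,-0.001],"dr":[0,0,0]},{"slide":[0,0,-0.002],"dr":[0,0,0]},{"slide":[0,0,-0.003],"dr":[0,0,0]},{"slide":[0,0,-0.003],"dr":[0,0,0]}]' | grep -E "tool_pos|contact|width"; done
```

```text
tool_pos: [434.8, 315.0, 80.4]
contact_force: [0.8, 3.4, -1.6]
gripper_width: 20.8
tool_pos: [434.8, 314.9, 83.6]
contact_force: [0.1, 2.7, 0.1]
gripper_width: 20.7
tool_pos: [434.8, 314.9, 86.7]
contact_force: [0.5, 2.4, 0.2]
gripper_width: 20.9
```

```bash

python3 -m crank '[{"slide":[0,0,-0.001],"dr":[0,0,0]},{"slide":[0,0,-0.002],"dr":[0,0,0]},{"slide":[0,0,-0.003],"dr":[0,0,0]},{"slide":[0,0,-0.003],"dr":[0,0,0]}]' | grep -E "tool_pos|contact|width"
python3 -m crank '[{"slide":[0,0,-0.001],"dr":[0,0,0]},{"slide":[0,0,-0.0015],"dr":[0,0,0]},{"slide":[0,0,-0.0015],"dr":[0,0,0]}]' | grep -E "tool_pos|contact|width"
```

```text
tool_pos: [434.7, 314.9, 89.6]
contact_force: [1.2, 2.7, 1.4]
gripper_width: 20.8
tool_pos: [434.8, 314.9, 91.0]
contact_force: [1.2, 2.0, 2.4]
gripper_width: 20.8
```

```bash

python3 -m crank '[{"slide":[0,0,0],"dr":[0,0,0]},{"slide":[0,0,0],"dr":[0,0,0]},{"slide":[0,0,0],"dr":[0,0,0]},{"slide":[0,0,0],"dr":[0,0,0]}]' 0.6 25 | grep -E "tool_pos|contact|width"
python3 -m crank '[{"slide":[-0.01,0,-0.02],"dr":[0,0,0]},{"slide":[-0.02,0,-0.04],"dr":[0,0,0]},{"slide":[-0.02,0,-0.04],"dr":[0,0,0]}]' | grep -E "tool_pos|contact|width"
python3 m.py w5.png; python3 -c "
import cv2;i=cv2.imread('pics/w5.png')[90:310,220:420];cv2.imwrite('pics/w5c.png',cv2.resize(i,None,fx=2.5,fy=2.5))"
```

```text
tool_pos: [434.5, 314.6, 90.5]
contact_force: [-0.1, 0.4, -0.2]
gripper_width: 51.2
tool_pos: [441.5, 335.3, 133.3]
contact_force: [0.2, 0.6, 0.4]
gripper_width: 50.9
[440.99261908 334.57677764 131.70169689] 253.0589422519867
white [ 29 171  28  14 168] [322.5297619  176.29761905] [431.36603138 301.70210285  85.        ] [ 0.03431771 -0.00031817  0.04665466]
white [ 33 196  21  20 345] [322.84347826 205.52753623] [436.49243571 319.22138122  85.        ] [ 0.01606493 -0.00011719  0.04667968]
((459.58197021484375, 375.0400390625), (207.5772705078125, 71.43206787109375), 63.68892288208008)
```

View pics/w5c.png

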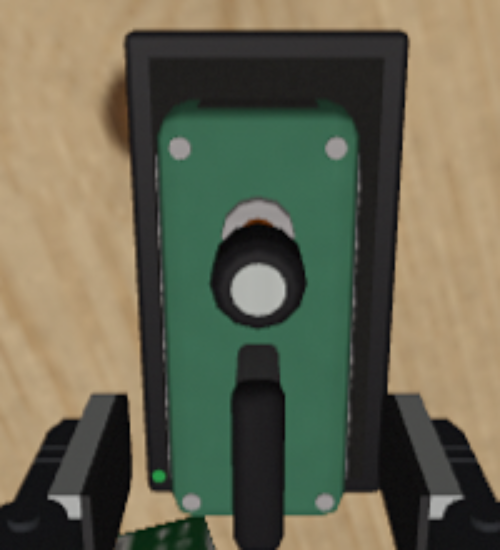

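The orange band shows at crop (257,226), so the knob is out. I'll push it home with shut fingers.

```bash

python3 -m crank '[{"slide":[0.01,0,0],"dr":[0,0,0]},{"slide":[0.02,0,0],"dr":[0,0,0]},{"slide":[0.02,0,0],"dr":[0,0,0]},{"slide":[0.02,0,0],"dr":[0,0,0]},{"slide":[0.02,0,0.010],"dr":[0,0,0]}]' 0 25 | grep -E "tool_pos|contact|width"
for i in 1 2 3 4; do python3 -m crank '[{"slide":[0,0,0.0015],"dr":[0,0,0]},{"slide":[0,0,0.003],"dr":[0,0,0]},{"slide":[0,0,0.0045],"dr":[0,0,0]},{"slide":[0,0,0.0045],"dr":[0,0,0]}]' | grep -E "tool_pos|contact|width"; done
```

```text
tool_pos: [435.2, 315.1, 121.6]
contact_force: [-0.1, 0.3, 0.2]
gripper_width: 0.0
tool_pos: [434.7, 315.0, 116.2]
contact_force: [-0.4, -0.0, -0.6]
gripper_width: 0.0
tool_pos: [434.7, 314.9, 111.5]
contact_force: [-0.2, 0.7, 0.8]
gripper_width: -0.1
tool_pos: [434.5, 314.7, 106.9]
contact_force: [0.4, 0.8, 0.4]
gripper_width: 0.1
tool_pos: [434.6, 314.8, 102.5]
contact_force: [-0.0, -0.0, -1.1]
gripper_width: -0.4
```

```bash

for i in 1 2; do python3 -m crank '[{"slide":[0,0,0.0007],"dr":[0,0,0]},{"slide":[0,0,0.0015],"dr":[0,0,0]},{"slide":[0,0,0.0015],"dr":[0,0,0]}]' | grep -E "tool_pos|contact|width"; done
```

```text
tool_pos: [434.7, 314.9, 102.0]
contact_force: [-1.6, -1.3, 5.4]
gripper_width: -0.1
tool_pos: [434.8, 314.9, 101.9]
contact_force: [-4.8, -3.7, 15.7]
gripper_width: -0.1
```

```bash

python3 -m crank '[{"slide":[0,0,-0.02],"dr":[0,0,0]},{"slide":[-0.02,0,-0.033],"dr":[0,0,0]},{"slide":[-0.02,0,-0.033],"dr":[0,0,0]},{"slide":[-0.02,0,-0.033],"dr":[0,0,0]}]' | grep -E "tool_pos|contact|width"
python3 m.py w6.png; python3 -c "
import cv2;i=cv2.imread('pics/w6.png')[90:310,220:420];cv2.imwrite('pics/w6c.png',cv2.resize(i,None,fx=2.5,fy=2.5))"
python3 - <<'E'
from h import *
c=cam('wrist');P=cloud(c);print(P[198:208:3,321,2])
E
```

```text
tool_pos: [440.4, 334.0, 132.5]
contact_force: [0.2, 0.6, 0.1]
gripper_width: -0.2
[440.10899101 333.60466987 131.99864574] 253.05264161925416
white [ 32 191  20  20 299] [321.36789298 200.42809365] [435.0161999  314.13107279  85.        ] [ 0.02006185 -0.00083573  0.04701972]
((442.0570373535156, 337.11248779296875), (119.568115234375, 54.27853775024414), 73.12295532226562)
[86.17486737 85.20457061 86.10892581 86.77217231]
```

View pics/w6c.png

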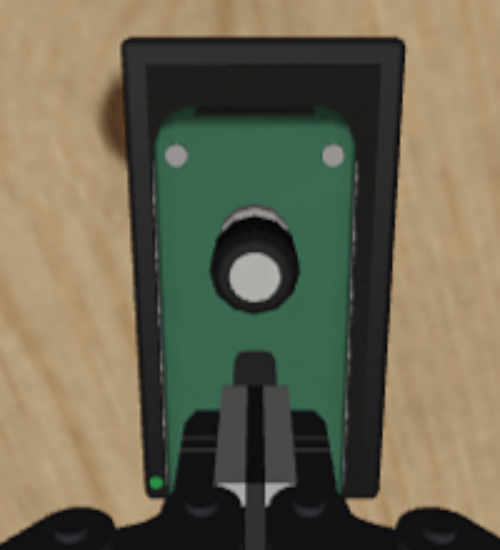

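The knob is home: no orange, and its top is at z≈85–86. Next is the bell.

```bash

python3 -m crank '[{"slide":[0,0,-0.04],"dr":[0,0,0]},{"slide":[0,0,-0.085],"dr":[0,0,0]},{"slide":[0,0,-0.13],"dr":[0,0,0]},{"slide":[0,0,-0.17],"dr":[0,0,0]},{"slide":[0.02,-0.005,-0.18],"dr":[0,0,0]}]' | grep -E "tool_pos|contact"
python3 -m crank '[{"slide":[0.045,-0.009,0],"dr":[0,0,0]},{"slide":[0.09,-0.018,0],"dr":[0,0,0]},{"slide":[0.135,-0.027,0],"dr":[0,0,0]},{"slide":[0.18,-0.036,0],"dr":[0,0,0]},{"slide":[0.225,-0.045,0],"dr":[0,0,0]}]' | grep -E "tool_pos|contact"
python3 -m crank '[{"slide":[0.045,-0.009,0],"dr":[0,0,0]},{"slide":[0.09,-0.018,0],"dr":[0,0,0]},{"slide":[0.135,-0.027,0],"dr":[0,0,0]},{"slide":[0.18,-0.036,0],"dr":[0,0,0]},{"slide":[0.225,-0.045,0],"dr":[0,0,0]}]' | grep -E "tool_pos|contact"
python3 -m crank '[{"slide":[0.03,-0.006,0.03],"dr":[0,0,0]},{"slide":[0.05,-0.011,0.06],"dr":[0,0,0]},{"slide":[0.05,-0.011,0.06],"dr":[0,0,0]},{"slide":[0.05,-0.011,0.06],"dr":[0,0,0]}]' | grep -E "tool_pos|contact"
python3 - <<'E'
from h import *
import pickle
c=cam('wrist'); save(c,'w7.png'); pickle.dump(c,open('w7.pkl','wb'));P=cloud(c)
hsv=cv2.cvtColor(c['color'],cv2.COLOR_RGB2HSV);H,S,V=cv2.split(hsv)
m=(abs(P[...,0]-391)<60)&(abs(P[...,1]+194)<60)
mm=m&(P[...,2]>55)&(P[...,2]<75); v,u=np.where(mm); print(len(v),u.mean(),v.mean(),P[mm].mean(0),P[mm].min(0),P[mm].max(0))
m2=m&(P[...,2]>8)&(P[...,2]<75);print(cv2.minEnclosingCircle(P[m2][:,:2].astype('float32')),get_state()['tool_pos'])
cv2.imwrite('pics/w7c.png',cv2.resize(c['color'][60:360,140:540,::-1],None,fx=2,fy=2))
E
```

```text
tool_pos: [439.8, 314.3, 316.3]
contact_force: [0.9, -0.2, 0.1]
tool_pos: [415.6, 82.8, 311.6]
contact_force: [0.5, -0.6, 1.1]
tool_pos: [392.7, -145.3, 311.7]
contact_force: [2.0, 1.2, 0.6]
tool_pos: [389.0, -194.3, 251.9]
contact_force: [-0.3, -0.4, 0.7]
146 317.486301369863 168.513698630137 [ 391.61780381 -200.94716977   60.95601802] [ 384.73445603 -207.74846772   57.90672343] [ 398.84910306 -193.21980946   63.69431697]
((391.4251403808594, -201.97837829589844), 35.37493896484375) [ 389.65075228 -194.00027917  253.06401901]
```

View pics/w7c.png

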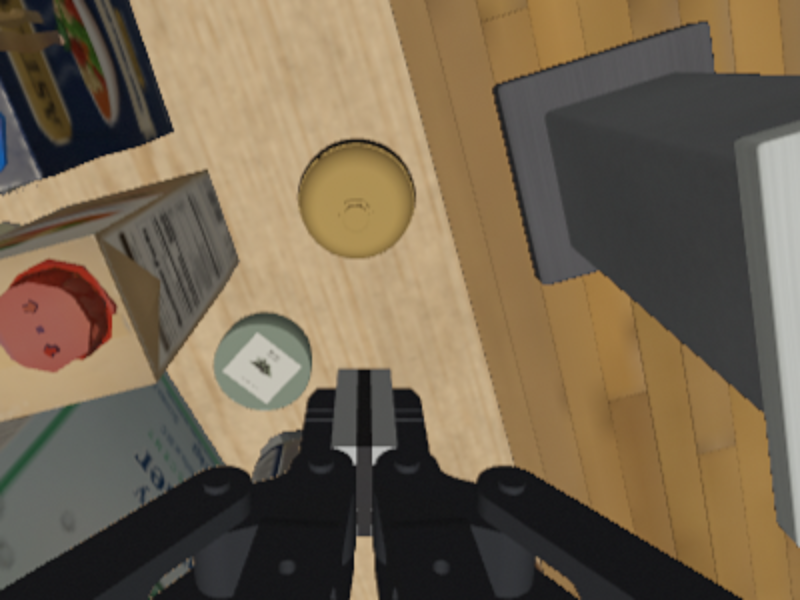

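The view shows the bell button at full-image (317,166), giving (391.6, −201, 61). The dome circle is 71 mm wide and 61 mm high, which matches. I'll press it.

```bash

python3 -m crank '[{"slide":[0.0063,-0.004,0.04],"dr":[0,0,0]},{"slide":[0.0063,-0.004,0.08],"dr":[0,0,0]},{"slide":[0.0063,-0.004,0.12],"dr":[0,0,0]},{"slide":[0.0063,-0.004,0.15],"dr":[0,0,0]},{"slide":[0.0063,-0.004,0.165],"dr":[0,0,0]}]' | grep -E "tool_pos|contact"
for i in 1 2 3; do python3 -m crank '[{"slide":[0,0,0.0015],"dr":[0,0,0]},{"slide":[0,0,0.003],"dr":[0,0,0]},{"slide":[0,0,0.003],"dr":[0,0,0]}]' | grep -E "tool_pos|contact"; done
```

```text
tool_pos: [391.8, -200.3, 86.4]
contact_force: [0.3, 0.2, 0.6]
tool_pos: [393.1, -201.8, 86.6]
contact_force: [-0.1, -0.0, -1.0]
tool_pos: [392.2, -201.6, 82.0]
contact_force: [0.1, 0.3, -0.4]
tool_pos: [392.0, -201.4, 78.5]
contact_force: [-0.4, 0.8, -0.4]
```

```bash

for i in 1 2 3; do python3 -m crank '[{"slide":[0,0,0.001],"dr":[0,0,0]},{"slide":[0,0,0.002],"dr":[0,0,0]},{"slide":[0,0,0.002],"dr":[0,0,0]}]' | grep -E "tool_pos|contact"; done
```

```text
tool_pos: [392.1, -201.5, 76.8]
contact_force: [-0.6, 0.1, 2.0]
tool_pos: [392.2, -201.5, 75.0]
contact_force: [-1.4, 0.1, 4.3]
tool_pos: [392.2, -201.5, 73.3]
contact_force: [-3.3, 0.8, 6.9]
```

```bash

for i in 1 2; do python3 -m crank '[{"slide":[0,0,0.0007],"dr":[0,0,0]},{"slide":[0,0,0.0015],"dr":[0,0,0]},{"slide":[0,0,0.0015],"dr":[0,0,0]}]' | grep -E "tool_pos|contact"; done
```

```text
tool_pos: [392.3, -201.6, 73.1]
contact_force: [-6.9, 3.4, 19.8]
tool_pos: [392.4, -201.6, 72.9]
contact_force: [-12.8, 6.6, 31.8]
```

```bash

python3 -m crank '[{"slide":[0,0,-0.01],"dr":[0,0,0]},{"slide":[0,0,-0.04],"dr":[0,0,0]},{"slide":[0,0,-0.08],"dr":[0,0,0]},{"slide":[0,0,-0.12],"dr":[0,0,0]},{"slide":[0,0,-0.15],"dr":[0,0,0]}]'
python3 -m crank '[{"slide":[0,0,-0.04],"dr":[0,0,0]},{"slide":[0,0,-0.06],"dr":[0,0,0]},{"slide":[0,0,-0.06],"dr":[0,0,0]},{"slide":[0,0,-0.06],"dr":[0,0,0]},{"slide":[0,0,-0.06],"dr":[0,0,0]}]' | grep -E "time|contact"
python3 - <<'E'
from h import *
import pickle
a=pickle.load(open('top.pkl','rb'));c=cam('top');P=cloud(c)
print([P[p[1],p[0]].round(0).tolist() for p in [(245,176),(218,160),(357,205)]])
hsv=cv2.cvtColor(c['color'],cv2.COLOR_RGB2HSV);H,S,V=cv2.split(hsv)
m=((H>60)&(H<95)&(S>90))[185:245,180:245]
ct=max(cv2.findContours(m.astype('uint8'),0,1)[0],key=cv2.contourArea)[:,0]+[180,185]
print(cv2.minAreaRect(np.array([ray(c,u,v,52)[:2] for u,v in ct],'float32')))
d=np.abs(c['color'].astype(int)-a['color']).max(2)>40
for x0,y0,x1,y1 in [(236,168,256,184),(202,148,240,172),(345,193,370,217)]: print(d[y0:y1,x0:x1].sum())
E
```

```text
time: 23.9
tool_pos: [392.4, -201.6, 222.0]
ee_rot: [0.0, -0.595, 0.804, -0.001]
contact_force: [0.0, -1.1, -0.1]
gripper_width: -0.2
gripper_force: 0.0
time: 24.4
contact_force: [0.7, 0.0, -0.7]
[[554.0, 225.0, 75.0], [599.0, 303.0, 94.0], [477.0, -119.0, 26.0]]
((441.6498718261719, 338.2349548339844), (133.8907928466797, 54.14945602416992), 73.52955627441406)
0
0
0
```

```bash
python3 -c "
from bench import close_job; print(close_job())"
```

```text
the job is handed in; nothing more can be done
None
```

The job is handed in at about 24 s of the 64 s: the lamp stands lengthwise on the pad, its knob was pulled out and pushed fully home, the brass bell was pressed to its stop, and the tin, roller and carton show no change in the top view.

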